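# Check jar caps and shelve the jars along a straightedge

### The arm

A 7-joint arm with a two-finger parallel gripper is mounted at the origin on a cart in front of the work surface, level with it; the furniture and walls round the work are solid. World frame = base frame: x ahead of the robot, y to its left, z up, the work surface at z = 0. Lengths are in m, angles in rad, forces in N, time in s.
With the tool pointing down it reaches from about 0.4 to 0.85 m from the base axis. Payload 10.4 kg.
Tool frame: the origin (TCP) lies on the front face of the gripper's body, between the roots of the fingers; the fingertips stand 73 mm ahead of it and the grasp point (between the pads) lies 54 mm ahead of it; z points along the fingers, y is the line along which they close (so a half turn about z gives the same grasp; the last joint's range is limited). The gripper opens to 85 mm and grips with 20 to 120 N. Pads are 22 mm wide; open, the fingers measure 114 mm over their backs; the gripper's body (76 mm by 85 mm) begins 54 mm behind the grasp point. The pads swing forward as they close: fully open they stand 13 mm farther back than shut.
Start: joints at [1.309, 0.332, -0.065, 1.46, 0.022, 1.35, -0.088], TCP at [0.148, -0.607, 0.304] pointing down, gripper open.
Joint ranges: [-2.6, 2.6], [-0.5, 2.12], [-1.47, 1.34], [0.16, 2.42], [-1.27, 4.41], [0.06, 2.06], [-2.6, 2.6]. Speed limits (rad/s): [2.22, 2.22, 2.79, 2.79, 3.14, 3.14, 3.14].

### API

Orientations are given as a unit quaternion [x, y, z, w].
In Python, from workcell import manip gives the robot as it stands.
- The arm moves only by the shell command python3 -m jog 'ROWS' [FORCE]. ROWS is JSON, a list of rows, each an object with "grip": the gripper command: -1 is fully open, 1 is shut, values between are in proportion; "slide": the shift along the tool's x, y, z in cm, a list of three; "yaw": the turn about the tool's z in rad. A call has 1 to 8 rows; each row shifts and turns the commanded pose from where the row before left it, along the tool's axes as they then stand; what a row does not reach is not made up. A row lasts 1/10 s, in which the tool goes at most 50 mm and 8.59 degrees, less where a joint would pass 70% of its speed; a pose out of reach is approached as far as the arm can. A call with a gripper value outside its range is refused whole. The fingers move at their own pace and stop on an object; FORCE is the grip in N (left out, the last holds). Time passes only in rows, so rows that do not move let the fingers close. It gives the time, the measured TCP pose, the force, the opening and the grip force at its end, in the units of the state.
- manip.get_obs(): the state, without advancing time (a new reading comes with each control period).
- manip.camera(name): name is "scene" or "top"; returns the picture (420x560x3 uint8, blue, green, red); there is no depth.
- manip.calibration(name): a dict with "vfov" (degrees; the focal length in pixels is half the picture's height over the tangent of half this angle, whatever the lens; pixels are square), "cx", "cy" (the principal point, pixels), "camera_from_world" (4x4, takes a point from world to camera coordinates). Camera axes: x right, y down, z forward; pixel columns grow to the right and rows downward; lengths in m; the calibration is good to about 2 mm. A picture is of the moment at which its call begins. calibration takes no time and is no camera call.
- manip.hand_in(): hands the job in; it is judged then, once.
Trained networks look in the newest picture that a camera, given by its name, has taken for a name from the list of things; names that differ only in an ending like _2 or _b are one class to them, and where a whole thing is asked for, a point or a joint stands for the part that bears it (a point fixed in the world has none). Each returns a list of dicts, best first, with "conf" (0 to 1); they miss things now and then, are a little off and sometimes report something else, mostly with a low value. They report only what shows in the picture. A call takes as long as a camera call. They do not tell look-alikes from the thing itself.
- manip.masks_of(thing, camera): "region" (420x560 bool, what is visible of it) and "centre" ([column, row] in pixels, amid what is visible of it).
The state is a dict: "clock": time; "joint_pos": joint angles; "joint_velocities": joint speeds; "tau": joint torques, N m; "position": TCP position; "ee_rot": TCP orientation; "ft_force": force on the tool from outside, world axes, zero at the start; "torque": the same for the moment, N m; "grip_width": opening from 0.0 (shut) to 1.0 (fully open); "grasp_force": force on a finger pad.
Only numpy, scipy, OpenCV 4.12 (cv2) and the standard library are available. Lean on these libraries where they do the work, as an engineer would, in place of code of your own. Each camera call takes 0.05 s, during which the arm holds its last target. There are 200 camera calls.

### The job

First slide the straightedge on the low shelf board to the left until its edge rests against both brass pins at once, and see that it still does at the end. Next tug each jar's cap straight up in the checking rack to find the loose ones (a loose cap rises and shows red; leave it standing up until you tighten it), and screw every loose cap fully down and tight, clockwise. Then stand all the jars upright on the shelf board in a row close along the right-hand side of the straightedge, within a centimetre of it and square to it.

Things in the scene. Friction and masses are not known exactly. Their poses are not given: they have to be found in the camera images.
- shelf_board: low bench shelf, a white board 160 (x) x 290 (y) mm on two aluminium rails, fixed; origin on the worktop under its centre, top surface 40 mm above the origin; x points roughly to the robot's left (world y), y along the board roughly towards the robot (world -x). Two upright brass pins, 8 mm thick and standing 16 mm above the board, at x = 65 mm, y = +80 and -80 mm
- pin_l (a point): the point of the brass pin nearer the robot that faces the board's open right-hand side (shelf frame x = 61, y = 80 mm), 8 mm above the board's top
- pin_r (a point): the same point of the brass pin farther from the robot (shelf frame x = 61, y = -80 mm)
- straightedge: loose straightedge lying on the board to the right of the pins, 0.4 kg: flat metal bar 40 (x) x 270 (y) x 12 mm, with a blue grip ridge 12 mm thick along its whole length (260 mm) whose top is 40 mm above the underside; origin in the centre of the underside, y along its length, its long edges at x = +20 and -20 mm
- check_rack: grey checking rack 170 x 170 x 20 mm, fixed; origin under its centre. Four square pockets 63 mm wide and 15 mm deep (floor 5 mm above the origin), centres at x = +-45, y = +-45 mm; they keep jars from turning
- jar_a: square white plastic screw-cap jar, 60 x 60 mm, 0.3 kg (0.8 to 1.3 times that), 67 mm tall with its cap; origin in the centre of its underside, z up. Flat shoulder at 36 mm; above it a round blue cap 52 mm across from 37 to 67 mm (concentric with the jar, grips well on its side); a red neck shows under the cap when the cap is raised. There are two or three jars of this look, starting upright in the rack's pockets with sides parallel to the rack's
- cap_a (a joint): how far the cap of jar_a is unscrewed (rad): 0 is fully tight (white line on the cap over the black mark on the shoulder, jar's +x side); grows anticlockwise seen from above, 1.5 at most. Stiff thread, 0.12 N m. A tight cap starts below 0.04, a loose one 0.75 to 1.2
- lift_a (a joint): how far the cap of jar_a stands raised above its seat (m). A tight cap cannot rise; it can rise 8 mm per rad unscrewed, 5 mm at most. It resists with about 1 N and stays where it is left; pressing it down or screwing it tight brings it back to 0. All start at 0
- jar_b: another jar just like jar_a
- cap_b (a joint): as cap_a, for jar_b
- lift_b (a joint): as lift_a, for jar_b
- jar_c: another jar just like jar_a
- cap_c (a joint): as cap_a, for jar_c
- lift_c (a joint): as lift_a, for jar_c
- jar_d: another jar just like jar_a
- cap_d (a joint): as cap_a, for jar_d
- lift_d (a joint): as lift_a, for jar_d
There are look-alikes about, which are no part of the job. Leave any turquoise look-alike of the jar_a alone.

How it is judged:
On the way, in this order (a step that is already met when the one before it is completed fails the run):
1. the straightedge lies on the board with its edge against both pins (within 3 mm) (((x of pin_l in the frame of straightedge between 0.018 and 0.023 m and y of pin_l in the frame of straightedge between -0.134 and 0.134 m and x of pin_r in the frame of straightedge between 0.018 and 0.023 m and y of pin_r in the frame of straightedge between -0.134 and 0.134 m) or (x of pin_l in the frame of straightedge between -0.023 and -0.018 m and y of pin_l in the frame of straightedge between -0.134 and 0.134 m and x of pin_r in the frame of straightedge between -0.023 and -0.018 m and y of pin_r in the frame of straightedge between -0.134 and 0.134 m)) and z of straightedge in the frame of shelf_board between 0.036 and 0.044 m and x of straightedge in the frame of shelf_board below 0.05 m), for 0.2 s.
2. at one moment at least one cap stands tugged up by 3.5 mm or more, and every other jar's cap is either tugged up like that or tight (within 0.15 rad) ((value of joint lift_a above 0.0035 m or value of joint cap_a below 0.15 rad) and (value of joint lift_b above 0.0035 m or value of joint cap_b below 0.15 rad) and (value of joint lift_c above 0.0035 m or value of joint cap_c below 0.15 rad) and (value of joint lift_d above 0.0035 m or value of joint cap_d below 0.15 rad) and value of joint any of lift_a, lift_b, lift_c, lift_d above 0.0035 m), for 0.2 s.
At the end, for the whole second after the job is handed in: Straightedge on the board within 3 mm of both pins; every jar upright (0.08 rad) and still on the board, on the side away from the pins, beside the straightedge's length, face 0 to 15 mm from its edge and square to it (0.2 rad), cap down (1.5 mm) and tight (0.12 rad) (all of step 1 and linear speed of each of straightedge, jar_a, jar_b, jar_c, jar_d below 0.02 m/s and value of joint each of cap_a, cap_b, cap_c, cap_d below 0.12 rad and value of joint each of lift_a, lift_b, lift_c, lift_d below 0.0015 m and (x of jar_a in the frame of straightedge between -0.065 and -0.048 m or x of jar_a in the frame of straightedge between 0.048 and 0.065 m) and y of jar_a in the frame of straightedge between -0.135 and 0.135 m and x of each of jar_a, jar_b, jar_c, jar_d in the frame of shelf_board below 0.02 m and z of jar_a in the frame of shelf_board between 0.037 and 0.044 m and angle between each of jar_a, jar_b, jar_c, jar_d's own z axis and vertical below 0.08 rad and (angle between the x axis of jar_a and the x axis of straightedge, either way round below 0.2 rad or angle between the x axis of jar_a and the y axis of straightedge, either way round below 0.2 rad) and (x of jar_b in the frame of straightedge between -0.065 and -0.048 m or x of jar_b in the frame of straightedge between 0.048 and 0.065 m) and y of jar_b in the frame of straightedge between -0.135 and 0.135 m and z of jar_b in the frame of shelf_board between 0.037 and 0.044 m and (angle between the x axis of jar_b and the x axis of straightedge, either way round below 0.2 rad or angle between the x axis of jar_b and the y axis of straightedge, either way round below 0.2 rad) and (x of jar_c in the frame of straightedge between -0.065 and -0.048 m or x of jar_c in the frame of straightedge between 0.048 and 0.065 m) and y of jar_c in the frame of straightedge between -0.135 and 0.135 m and z of jar_c in the frame of shelf_board between 0.037 and 0.044 m and (angle between the x axis of jar_c and the x axis of straightedge, either way round below 0.2 rad or angle between the x axis of jar_c and the y axis of straightedge, either way round below 0.2 rad) and (x of jar_d in the frame of straightedge between -0.065 and -0.048 m or x of jar_d in the frame of straightedge between 0.048 and 0.065 m) and y of jar_d in the frame of straightedge between -0.135 and 0.135 m and z of jar_d in the frame of shelf_board between 0.037 and 0.044 m and (angle between the x axis of jar_d and the x axis of straightedge, either way round below 0.2 rad or angle between the x axis of jar_d and the y axis of straightedge, either way round below 0.2 rad)); the robot touches nothing.
It fails at once if a jar is tipped over (more than 0.8 rad) (angle between any of jar_a, jar_b, jar_c, jar_d's own z axis and vertical above 0.8 rad).
Of jar_b, jar_c, jar_d only 1 to 2 are there at a start; the rules pass over those that are not, and their reading is None.
At some moment in a run one of straightedge may be knocked a few centimetres aside while the robot is not near it.
It also fails if it takes over 210 s, if anything falls off the work surface, if the arm or the gripper's body presses on something with over 40 N, if the wrist force passes 120 N, or if a joint passes its speed limit or range.

## Working session

There is one attempt and no reset: what is moved stays moved. The work goes in short steps, Python scripts to look and compute and a shell command to move; the robot and the scene stay as the last step left them, time stands still between calls to the robot, and variables do not carry over. Pictures are saved under pics/ and viewed, at most 14 in all, crops included, and the job is handed in when it is done.

```bash
mkdir -p pics; ls; cat > h.py <<'E'
import numpy as np, cv2
from workcell import manip
from scipy.spatial.transform import Rotation as R
def cal(n):
    c=manip.calibration(n); f=210/np.tan(np.radians(c['vfov'])/2); return f,c['cx'],c['cy'],np.array(c['camera_from_world'])
def px2w(n,uv,z):
    f,cx,cy,T=cal(n); uv=np.atleast_2d(uv).astype(float)
    d=np.c_[(uv[:,0]-cx)/f,(uv[:,1]-cy)/f,np.ones(len(uv))]@T[:3,:3]
    o=-T[:3,:3].T@T[:3,3]; return o+d*((z-o[2])/d[:,2])[:,None]
def w2px(n,p):
    f,cx,cy,T=cal(n); q=np.atleast_2d(p)@T[:3,:3].T+T[:3,3]; return np.c_[cx+f*q[:,0]/q[:,2],cy+f*q[:,1]/q[:,2]]
E
python3 - <<'E'
from h import *
o=manip.get_obs(); print(o['clock'],o['position'],o['ee_rot'],o['grip_width']); print(R.from_quat(o['ee_rot']).as_matrix().round(3))
for n in('top','scene'):
    cv2.imwrite(f'pics/{n}0.png',manip.camera(n)); print(n,manip.calibration(n)['vfov'])
    f,cx,cy,T=cal(n); print((-T[:3,:3].T@T[:3,3]).round(3))
    for t in('shelf_board','straightedge','check_rack','jar_a','cap_a'):
        for m in manip.masks_of(t,n):
            print(t,round(m['conf'],2),np.round(m['centre']),m['region'].sum(),px2w(n,m['centre'],dict(shelf_board=.04,straightedge=.08,check_rack=.02).get(t,.067)).round(3)[0])
E
```

```text
pics
0.0 [ 0.14775691 -0.60699034  0.30312833] [ 9.92877650e-01  1.19136290e-01 -1.34818500e-04 -7.05787496e-04] 1.0028360224835051
[[ 0.972  0.237 -0.   ]
 [ 0.237 -0.972  0.001]
 [-0.    -0.001 -1.   ]]
top 47.29658096327282
[ 0.433 -0.162  0.974]
shelf_board 0.95 [227. 209.] 9091 [ 0.491 -0.099  0.04 ]
straightedge 0.9 [244. 214.] 2808 [ 0.479 -0.133  0.08 ]
check_rack 0.93 [352. 206.] 5115 [ 0.501 -0.348  0.02 ]
jar_a 0.78 [330. 185.] 970 [ 0.538 -0.297  0.067]
jar_a 0.75 [376. 232.] 986 [ 0.449 -0.384  0.067]
cap_a 0.9 [145. 197.] 675 [0.509 0.053 0.067]
cap_a 0.69 [335. 179.] 658 [ 0.549 -0.305  0.067]
cap_a 0.64 [376. 228.] 632 [ 0.457 -0.384  0.067]
scene 50.13931752460189
[0.128 0.318 0.664]
shelf_board 0.58 [273. 255.] 8160 [ 0.46  -0.093  0.04 ]
straightedge 0.79 [283. 237.] 3104 [ 0.452 -0.111  0.08 ]
check_rack 0.67 [302. 173.] 571 [ 0.57  -0.336  0.02 ]
check_rack 0.56 [333. 193.] 3099 [ 0.477 -0.324  0.02 ]
jar_a 0.85 [197. 300.] 1784 [0.484 0.07  0.067]
jar_a 0.78 [302. 182.] 1001 [ 0.519 -0.265  0.067]
jar_a 0.62 [360. 178.] 987 [ 0.432 -0.349  0.067]
cap_a 0.88 [197. 292.] 952 [0.494 0.06  0.067]
cap_a 0.78 [361. 166.] 482 [ 0.452 -0.385  0.067]
cap_a 0.63 [303. 173.] 553 [ 0.536 -0.289  0.067]
```

View pics/top0.png

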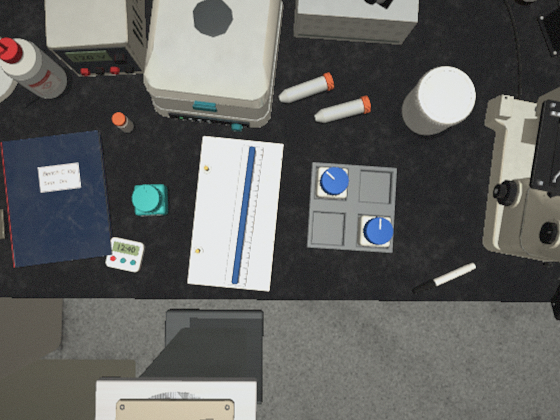

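View pics/scene0.png

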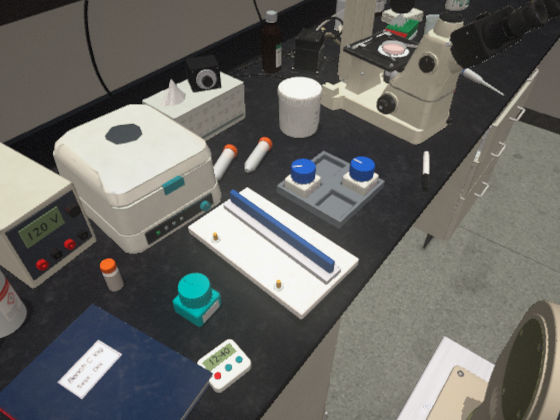

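Top view: two white jars with blue caps sit in the rack at (335,181) and (376,231). The turquoise look-alike at (148,199) is not part of the job. The bar has its blue ridge running from (251,148) to (236,283), and the pins are at (207,168) and (199,251). Next: an enlarged crop and the exact geometry.

```bash
python3 - <<'E'
from h import *
im=cv2.imread('pics/top0.png')
a=cv2.resize(im[155:260,300:405],(420,420),interpolation=cv2.INTER_CUBIC); b=cv2.resize(im[132:295,185:290],None,fx=3.6,fy=3.6,interpolation=cv2.INTER_CUBIC)
c=np.zeros((600,798,3),np.uint8); c[:420,:420]=a; c[:b.shape[0],420:420+b.shape[1]]=b[:600]
cv2.imwrite('pics/crop1.png',c)
manip.camera('top')
def rect(t,z):
    m=manip.masks_of(t,'top')[0]['region'].astype(np.uint8)
    p=np.argwhere(m)[:,::-1]; w=px2w('top',p,z)[:,:2]; r=cv2.minAreaRect((w*1000).astype(np.float32)); print(t,np.round(r[0],1),np.round(r[1],1),round(r[2],2))
rect('shelf_board',.04);rect('straightedge',.06);rect('check_rack',.02)
hsv=cv2.cvtColor(im,cv2.COLOR_BGR2HSV)
blue=cv2.inRange(hsv,(105,150,60),(125,255,255))
n,l,s,ce=cv2.connectedComponentsWithStats(blue)
for i in range(1,n):
    if s[i,4]>200 and s[i,0]>150:
        p=np.argwhere(l==i)[:,::-1]; z=.067 if s[i,2]<40 and s[i,3]<40 else .08
        w=px2w('top',p,z)[:,:2]; r=cv2.minAreaRect((w*1000).astype(np.float32)); print(s[i],z,np.round(r[0],1),np.round(r[1],1),round(r[2],2), cv2.minEnclosingCircle((w*1000).astype(np.float32)))
br=cv2.inRange(hsv,(15,90,80),(35,255,255)); br[:, :185]=0;br[:,290:]=0
n,l,s,ce=cv2.connectedComponentsWithStats(br)
for i in range(1,n):
    if s[i,4]>3: print('brass',s[i],ce[i],px2w('top',ce[i],.053))
E
```

```text
shelf_board [ 484.8 -116.9] [163.  292.4] 85.46
straightedge [ 479.5 -133.2] [ 42.8 268. ] 83.25
check_rack [ 500.7 -347.4] [171.8 169.9] 86.93
[232 147  23 136 646] 0.08 [ 479.1 -132.8] [  9.7 254.9] 83.34 ((479.2532958984375, -131.52767944335938), 127.46129608154297)
[320 168  28  27 532] 0.067 [ 545.9 -303.6] [48.8 51.9] 37.35 ((546.5071411132812, -303.83306884765625), 26.646167755126953)
[364 218  29  26 566] 0.067 [ 452.2 -388.7] [47.5 53.6] 0.71 ((452.16802978515625, -388.4217529296875), 27.390329360961914)
brass [204 166   4   4  13] [205.61538462 167.61538462] [[ 0.56914603 -0.0581591   0.053     ]]
brass [196 249   4   4  12] [197.25       250.58333333] [[ 0.40958195 -0.04523557  0.053     ]]
```

View pics/crop1.png

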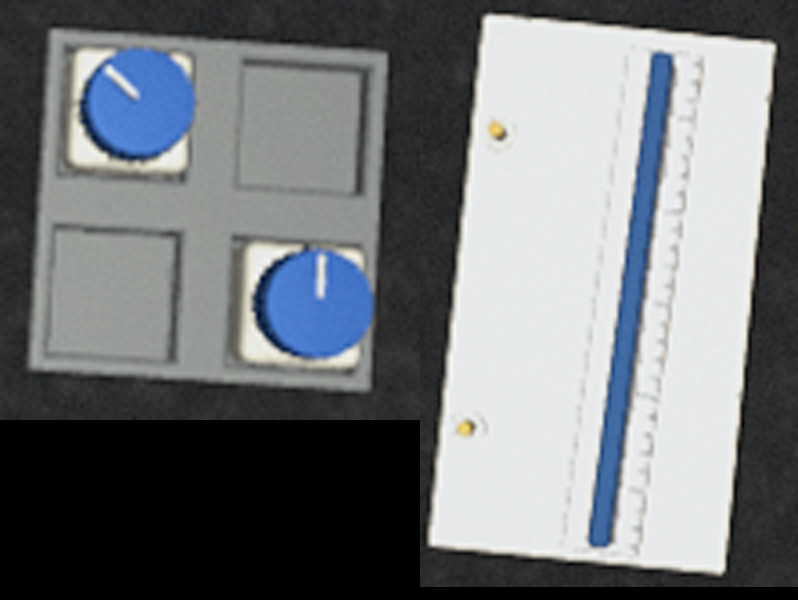

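The two blue-capped white jars match the description; the turquoise one doesn't. First move is to the straightedge.

```bash
cat >> h.py <<'E'
def plan(xyz,ang):
    """ang: world angle (deg) of tool x axis; prints yaw (rad) and then slide (cm) in the turned frame"""
    o=manip.get_obs(); M=R.from_quat(o['ee_rot']).as_matrix(); a=np.arctan2(M[1,0],M[0,0])
    dy=(a-np.radians(ang)+np.pi)%(2*np.pi)-np.pi
    M2=M@R.from_euler('z',dy).as_matrix(); s=M2.T@(np.array(xyz)-o['position'])*100
    print('t',round(o['clock'],2),'pos',o['position'].round(4),'ang',round(np.degrees(a),2),'yaw',round(dy,3),'slide',s.round(2),'J7',o['joint_pos'][6].round(2),'w',round(o['grip_width'],3),'F',np.round(o['ft_force'],1))
E
python3 -c "
from h import *
plan([.4793,-.133,.23],-6.7)"
```

```text
t 0.8 pos [ 0.1479 -0.6073  0.304 ] ang 13.69 yaw 0.356 slide [ 27.38 -50.97   7.39] J7 -0.09 w 1.0 F [-0.1  0.2  0.4]
```

```bash
python3 -m jog '[{"grip":-1,"slide":[0,0,0],"yaw":0.12},{"grip":-1,"slide":[0,0,0],"yaw":0.12},{"grip":-1,"slide":[0,0,0],"yaw":0.116},{"grip":-1,"slide":[2,-3.9,0],"yaw":0},{"grip":-1,"slide":[2,-3.9,0],"yaw":0},{"grip":-1,"slide":[2,-3.9,0],"yaw":0},{"grip":-1,"slide":[2,-3.9,0],"yaw":0},{"grip":-1,"slide":[2,-3.9,0],"yaw":0}]' 30
python3 -m jog '[{"grip":0,"slide":[2,-3.9,0],"yaw":0},{"grip":0,"slide":[2,-3.9,0],"yaw":0},{"grip":0,"slide":[2,-3.9,0],"yaw":0},{"grip":0,"slide":[2,-3.9,0.5],"yaw":0},{"grip":0,"slide":[2,-3.9,1],"yaw":0},{"grip":0,"slide":[2,-3.9,2],"yaw":0},{"grip":0,"slide":[2,-3.9,2],"yaw":0},{"grip":0,"slide":[0,0,0],"yaw":0}]'
python3 -c "
from h import *
plan([.4793,-.133,.128],-6.7)"
```

```text
clock: 1.6
position: [0.2707, -0.4237, 0.3041]
ee_rot: [0.998, -0.059, 0.0, 0.0]
ft_force: [0.8, -0.4, 0.5]
grip_width: 1.002
grasp_force: 0.0
clock: 2.4
position: [0.4426, -0.1648, 0.247]
ee_rot: [0.999, -0.054, -0.001, -0.001]
ft_force: [-0.3, -0.4, 0.7]
grip_width: 0.502
grasp_force: 0.0
t 2.4 pos [ 0.4426 -0.1648  0.247 ] ang -6.25 yaw 0.008 slide [ 3.3  -3.55 11.9 ] J7 -1.44 w 0.502 F [-0.3 -0.4  0.7]
```

```bash
python3 -m jog '[{"grip":0,"slide":[1.7,-1.8,2],"yaw":0.008},{"grip":0,"slide":[1.6,-1.75,2],"yaw":0},{"grip":0,"slide":[0,0,3],"yaw":0},{"grip":0,"slide":[0,0,3],"yaw":0},{"grip":0,"slide":[0,0,1.9],"yaw":0},{"grip":0,"slide":[0,0,0],"yaw":0},{"grip":0,"slide":[0,0,0],"yaw":0}]'
python3 -c "
from h import *
plan([.4793,-.133,.128],-6.7)"
```

```text
clock: 3.1
position: [0.4782, -0.1395, 0.1305]
ee_rot: [0.998, -0.063, 0.0, -0.0]
ft_force: [0.3, 0.6, 0.8]
grip_width: 0.497
grasp_force: 0.0
t 3.1 pos [ 0.4782 -0.1395  0.1305] ang -7.18 yaw -0.008 slide [ 0.03 -0.66  0.25] J7 -1.63 w 0.497 F [0.3 0.6 0.8]
```

```bash
python3 -m jog '[{"grip":0,"slide":[0,-0.66,0.25],"yaw":-0.008},{"grip":1,"slide":[0,0,0],"yaw":0},{"grip":1,"slide":[0,0,0],"yaw":0},{"grip":1,"slide":[0,0,0],"yaw":0},{"grip":1,"slide":[0,0,0],"yaw":0},{"grip":1,"slide":[0,0,0],"yaw":0}]' 25
python3 - <<'E'
from h import *
plan([.4793,-.133,.128],-6.7)
n=np.array([.081,.9967]); p=np.array(manip.get_obs()['position'][:2]);print((p-[.4894,-.0517])@n)
E
```

```text
clock: 3.7
position: [0.4793, -0.1327, 0.1282]
ee_rot: [0.998, -0.059, 0.001, 0.0]
ft_force: [-1.3, 1.7, 6.5]
grip_width: 0.136
grasp_force: 27.5
t 3.7 pos [ 0.4793 -0.1327  0.1282] ang -6.71 yaw -0.0 slide [0.   0.03 0.02] J7 -1.64 w 0.136 F [-1.3  1.7  6.5]
-0.08153538733867016
```

```bash
python3 -m jog '[{"grip":1,"slide":[0,0,0],"yaw":-0.037},{"grip":1,"slide":[0,-1.2,0],"yaw":0},{"grip":1,"slide":[0,-1.3,0],"yaw":0},{"grip":1,"slide":[0,-1.3,0],"yaw":0},{"grip":1,"slide":[0,-0.9,0],"yaw":0},{"grip":1,"slide":[0,-0.5,0],"yaw":0},{"grip":1,"slide":[0,0,0],"yaw":0}]'
python3 -m jog '[{"grip":1,"slide":[0,-0.2,0],"yaw":0},{"grip":1,"slide":[0,0,0],"yaw":0}]'
python3 -m jog '[{"grip":1,"slide":[0,-0.2,0],"yaw":0},{"grip":1,"slide":[0,0,0],"yaw":0}]'
python3 - <<'E'
from h import *
plan([.4793,-.133,.128],-4.6)
n=np.array([.081,.9967]); o=manip.get_obs();p=np.array(o['position'][:2]);print((p-[.4894,-.0517])@n,o['torque'])
E
```

```text
clock: 4.4
position: [0.4836, -0.0811, 0.1282]
ee_rot: [0.999, -0.04, 0.001, 0.0]
ft_force: [-0.3, -0.3, 6.2]
grip_width: 0.137
grasp_force: 27.5
clock: 4.6
position: [0.4837, -0.0801, 0.1282]
ee_rot: [0.999, -0.041, 0.001, 0.001]
ft_force: [-0.9, -4.6, 6.5]
grip_width: 0.131
grasp_force: 27.5
clock: 4.8
position: [0.4839, -0.0783, 0.1282]
ee_rot: [0.999, -0.041, 0.001, 0.001]
ft_force: [-0.2, -5.7, 6.3]
grip_width: 0.133
grasp_force: 27.5
t 4.8 pos [ 0.4839 -0.0783  0.1282] ang -4.66 yaw -0.001 slide [-0.02  5.49  0.03] J7 -1.72 w 0.133 F [-0.2 -5.7  6.3]
-0.026961110736305253 [-0.99578311  0.1412075   0.03972617]
```

```bash
for i in 1 2; do python3 -m jog '[{"grip":1,"slide":[0,-0.15,0],"yaw":0},{"grip":1,"slide":[0,0,0],"yaw":0}]'; python3 -c "
from h import *
o=manip.get_obs();print(o['torque'].round(2));plan([.4793,-.133,.128],-4.6)"; done
```

```text
clock: 5.0
position: [0.484, -0.0769, 0.1282]
ee_rot: [0.999, -0.041, 0.001, 0.001]
ft_force: [-0.4, -5.4, 6.3]
grip_width: 0.134
grasp_force: 27.5
[-1.12  0.09  0.  ]
t 5.0 pos [ 0.484  -0.0769  0.1282] ang -4.67 yaw -0.001 slide [-0.01  5.63  0.03] J7 -1.73 w 0.134 F [-0.4 -5.4  6.3]
clock: 5.2
position: [0.4841, -0.0754, 0.1282]
ee_rot: [0.999, -0.041, 0.001, 0.001]
ft_force: [-0.4, -5.8, 6.3]
grip_width: 0.135
grasp_force: 27.5
[-1.13  0.1  -0.02]
t 5.2 pos [ 0.4841 -0.0754  0.1282] ang -4.67 yaw -0.001 slide [-0.01  5.78  0.03] J7 -1.73 w 0.135 F [-0.4 -5.8  6.3]
```

```bash
for i in 1 2; do python3 -m jog '[{"grip":1,"slide":[0,-0.1,0],"yaw":0},{"grip":1,"slide":[0,0,0],"yaw":0}]'; python3 -c "
from h import *
o=manip.get_obs();print(o['torque'].round(2));plan([.4793,-.133,.128],-4.6)"; done
```

```text
clock: 5.4
position: [0.4842, -0.0745, 0.1283]
ee_rot: [0.999, -0.041, 0.001, 0.001]
ft_force: [-0.8, -4.7, 6.1]
grip_width: 0.134
grasp_force: 27.5
[-1.15  0.09  0.01]
t 5.4 pos [ 0.4842 -0.0745  0.1283] ang -4.68 yaw -0.001 slide [-0.02  5.87  0.04] J7 -1.73 w 0.134 F [-0.8 -4.7  6.1]
clock: 5.6
position: [0.4842, -0.0739, 0.1282]
ee_rot: [0.999, -0.041, 0.001, 0.001]
ft_force: [-1.3, -7.6, 5.9]
grip_width: 0.137
grasp_force: 27.5
[-1.53  0.17 -0.05]
t 5.6 pos [ 0.4842 -0.0739  0.1282] ang -4.7 yaw -0.002 slide [-0.01  5.93  0.04] J7 -1.73 w 0.137 F [-1.3 -7.6  5.9]
```

```bash
for i in 1 2; do python3 -m jog '[{"grip":1,"slide":[0,-0.12,0],"yaw":0},{"grip":1,"slide":[0,0,0],"yaw":0}]'; python3 -c "
from h import *
o=manip.get_obs();print(o['torque'].round(2));plan([.4793,-.133,.128],-4.6)"; done
```

```text
clock: 5.8
position: [0.4842, -0.0736, 0.1283]
ee_rot: [0.999, -0.041, 0.001, 0.002]
ft_force: [-1.7, -9.7, 7.5]
grip_width: 0.133
grasp_force: 27.6
[-2.33  0.27 -0.04]
t 5.8 pos [ 0.4842 -0.0736  0.1283] ang -4.74 yaw -0.002 slide [-0.01  5.96  0.05] J7 -1.74 w 0.133 F [-1.7 -9.7  7.5]
clock: 6.0
position: [0.4843, -0.0734, 0.1284]
ee_rot: [0.999, -0.042, 0.001, 0.002]
ft_force: [-1.3, -13.8, 7.6]
grip_width: 0.134
grasp_force: 27.7
[-3.13  0.32 -0.07]
t 6.0 pos [ 0.4843 -0.0734  0.1284] ang -4.79 yaw -0.003 slide [-0.02  5.98  0.06] J7 -1.74 w 0.134 F [ -1.3 -13.8   7.6]
```

```bash
python3 -m jog '[{"grip":0,"slide":[0,0.3,0],"yaw":0},{"grip":-0.2,"slide":[0,0,0],"yaw":0},{"grip":-0.2,"slide":[0,0,0],"yaw":0},{"grip":-0.4,"slide":[0,0,-3],"yaw":0},{"grip":-0.4,"slide":[0,2,-3],"yaw":0},{"grip":-0.4,"slide":[0,3,-3],"yaw":0},{"grip":-0.4,"slide":[0,4,-1],"yaw":0},{"grip":-1,"slide":[0,4,0],"yaw":0}]'
python3 -m jog '[{"grip":-1,"slide":[0,4,0],"yaw":0},{"grip":-1,"slide":[0,4,0],"yaw":0}]'
python3 - <<'E'
from h import *
plan([.5465,-.3038,.2],0)
for n in('top','scene'):
    cv2.imwrite(f'pics/{n}1.png',manip.camera(n))
t=cv2.imread('pics/top1.png');s=cv2.imread('pics/scene1.png')
a=cv2.resize(t[132:295,185:290],None,fx=3.6,fy=3.6,interpolation=cv2.INTER_CUBIC); b=cv2.resize(s[190:310,180:360],None,fx=2.3,fy=2.3,interpolation=cv2.INTER_CUBIC)
c=np.zeros((590,798,3),np.uint8); c[:a.shape[0],:a.shape[1]]=a; c[:b.shape[0],380:380+b.shape[1]]=b
cv2.imwrite('pics/crop2.png',c)
hsv=cv2.cvtColor(t,cv2.COLOR_BGR2HSV); m=cv2.inRange(hsv,(105,150,60),(125,255,255)); m[:,:185]=0;m[:,290:]=0
p=np.argwhere(m)[:,::-1]; r=cv2.minAreaRect((px2w('top',p,.08)[:,:2]*1000).astype(np.float32)); print(r)
E
```

```text
clock: 6.8
position: [0.474, -0.203, 0.2296]
ee_rot: [0.999, -0.039, 0.002, 0.001]
ft_force: [0.1, -0.7, 0.4]
grip_width: 0.853
grasp_force: 0.0
clock: 7.0
position: [0.4667, -0.2829, 0.2275]
ee_rot: [0.999, -0.04, 0.0, 0.0]
ft_force: [-0.8, -0.2, -0.4]
grip_width: 0.998
grasp_force: 0.0
t 7.0 pos [ 0.4667 -0.2829  0.2275] ang -4.54 yaw -0.079 slide [7.98 2.09 2.75] J7 -1.27 w 0.998 F [-0.8 -0.2 -0.4]
((483.116943359375, -75.92996978759766), (10.603302001953125, 255.33734130859375), 85.22146606445312)
```

View pics/crop2.png

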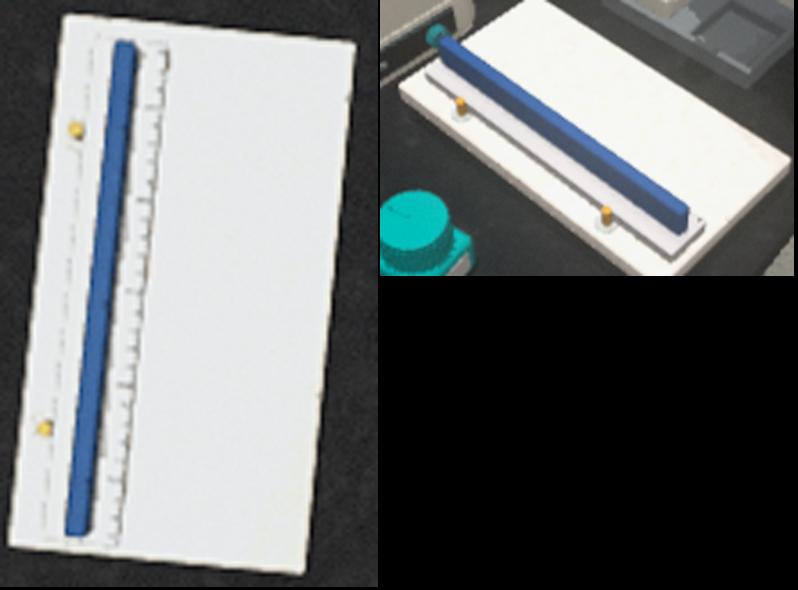

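The view shows both pins (crop (75,130) and (45,427)) against the bar edge with equal gaps of about 32 px to the ridge, and the ridge is parallel to within 0.2°. Next: tug the caps, starting with the jar at (335,181).

```bash
python3 -m jog '[{"grip":-1,"slide":[0,0,0],"yaw":-0.14},{"grip":-1,"slide":[0,0,0],"yaw":-0.14},{"grip":-1,"slide":[0,0,0],"yaw":-0.14},{"grip":-1,"slide":[0,0,0],"yaw":-0.14},{"grip":-1,"slide":[0,0,0],"yaw":-0.14},{"grip":-1,"slide":[0,0,0],"yaw":-0.14},{"grip":-1,"slide":[0,0,0],"yaw":0}]'  40
python3 -c "
from h import *
plan([.547,-.304,.116],45)"
```

```text
clock: 7.8
position: [0.467, -0.281, 0.2272]
ee_rot: [0.928, 0.372, 0.0, -0.0]
ft_force: [-0.2, -0.1, -0.4]
grip_width: 0.997
grasp_force: 0.0
t 7.8 pos [ 0.467  -0.281   0.2272] ang 43.72 yaw -0.022 slide [ 4.03  7.29 11.12] J7 -0.45 w 0.997 F [-0.2 -0.1 -0.4]
```

```bash
python3 -m jog '[{"grip":-1,"slide":[2,3.6,0],"yaw":-0.022},{"grip":-1,"slide":[2,3.6,2],"yaw":0},{"grip":-1,"slide":[0,0,4],"yaw":0},{"grip":-1,"slide":[0,0,0],"yaw":0},{"grip":-1,"slide":[0,0,0],"yaw":0}]'
python3 -c "
from h import *
plan([.547,-.304,.116],45)"
```

```text
clock: 8.3
position: [0.5452, -0.305, 0.1674]
ee_rot: [0.925, 0.38, -0.001, -0.001]
ft_force: [-0.4, -0.9, 0.1]
grip_width: 0.998
grasp_force: 0.0
t 8.3 pos [ 0.5452 -0.305   0.1674] ang 44.68 yaw -0.006 slide [0.2  0.07 5.14] J7 -0.52 w 0.998 F [-0.4 -0.9  0.1]
```

```bash
python3 -m jog '[{"grip":-1,"slide":[0.2,0.07,2.6],"yaw":0},{"grip":-1,"slide":[0,0,2.5],"yaw":0},{"grip":-1,"slide":[0,0,0],"yaw":0},{"grip":1,"slide":[0,0,0],"yaw":0},{"grip":1,"slide":[0,0,0],"yaw":0},{"grip":1,"slide":[0,0,0],"yaw":0},{"grip":1,"slide":[0,0,0],"yaw":0}]'
python3 -m jog '[{"grip":1,"slide":[0,0,-0.25],"yaw":0},{"grip":1,"slide":[0,0,-0.25],"yaw":0},{"grip":1,"slide":[0,0,0],"yaw":0}]'
python3 -c "
from h import *
plan([.547,-.304,.116],45)"
```

```text
clock: 9.0
position: [0.5483, -0.305, 0.119]
ee_rot: [0.925, 0.381, 0.001, 0.001]
ft_force: [-4.3, 1.1, 8.4]
grip_width: 0.599
grasp_force: 40.1
clock: 9.3
position: [0.5479, -0.3049, 0.1224]
ee_rot: [0.925, 0.381, 0.0, 0.001]
ft_force: [1.5, -0.9, 1.2]
grip_width: 0.595
grasp_force: 41.8
t 9.3 pos [ 0.5479 -0.3049  0.1224] ang 44.79 yaw -0.004 slide [-0.   -0.13  0.64] J7 -0.54 w 0.595 F [ 1.5 -0.9  1.2]
```

```bash
python3 -m jog '[{"grip":1,"slide":[0,0,-0.2],"yaw":0},{"grip":1,"slide":[0,0,0],"yaw":0},{"grip":1,"slide":[0,0,0],"yaw":0}]'
python3 - <<'E'
from h import *
for n in('top','scene'): cv2.imwrite(f'pics/{n}2.png',manip.camera(n))
s=cv2.imread('pics/scene2.png'); cv2.imwrite('pics/crop3.png',cv2.resize(s[130:250,250:410],None,fx=4,fy=4,interpolation=cv2.INTER_CUBIC))
E
```

```text
clock: 9.6
position: [0.5476, -0.3048, 0.1235]
ee_rot: [0.925, 0.381, -0.0, 0.0]
ft_force: [-0.0, -0.1, 1.4]
grip_width: 0.594
grasp_force: 41.8
```

View pics/crop3.png

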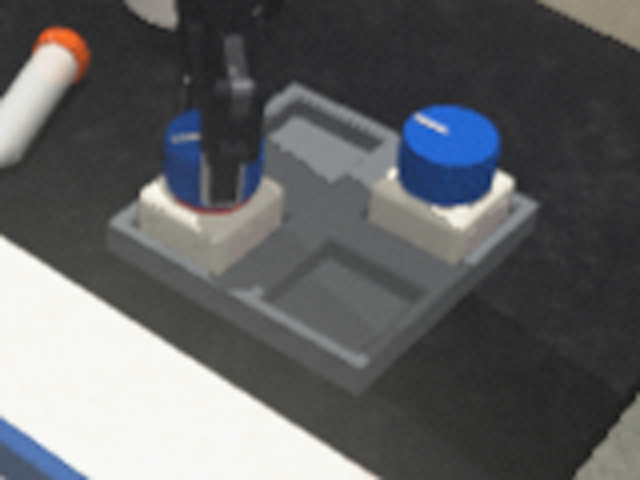

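The left jar's cap (crop (210,170)) shows a red neck, so it is loose.

```bash
python3 -m jog '[{"grip":1,"slide":[0,0,-0.15],"yaw":0},{"grip":1,"slide":[0,0,0],"yaw":0},{"grip":1,"slide":[0,0,0],"yaw":0}]'
```

```text
clock: 10.0
position: [0.5473, -0.3046, 0.1246]
ee_rot: [0.925, 0.381, -0.0, -0.0]
ft_force: [0.0, -0.1, -3.2]
grip_width: 0.594
grasp_force: 42.2
```

```bash
python3 -m jog '[{"grip":-1,"slide":[0,0,0],"yaw":0},{"grip":-1,"slide":[0,0,0],"yaw":0},{"grip":-1,"slide":[0,0,0],"yaw":0},{"grip":-1,"slide":[0,0,0],"yaw":0},{"grip":-1,"slide":[0,0,-3],"yaw":0},{"grip":-1,"slide":[0,0,-4],"yaw":0},{"grip":-1,"slide":[0,0,0],"yaw":0}]'
python3 -c "
from h import *
plan([.4535,-.3895,.17],45)"
```

```text
clock: 10.7
position: [0.5499, -0.3055, 0.2007]
ee_rot: [0.925, 0.381, 0.003, 0.003]
ft_force: [0.7, -0.1, 0.8]
grip_width: 1.0
grasp_force: 0.0
t 10.7 pos [ 0.5499 -0.3055  0.2007] ang 44.79 yaw -0.004 slide [-12.77  -0.9    3.03] J7 -0.51 w 1.0 F [ 0.7 -0.1  0.8]
```

```bash
python3 -m jog '[{"grip":-1,"slide":[-3.2,-0.2,0],"yaw":0},{"grip":-1,"slide":[-3.2,-0.2,0],"yaw":0},{"grip":-1,"slide":[-3.2,-0.2,0],"yaw":0},{"grip":-1,"slide":[-3.2,-0.2,1],"yaw":0},{"grip":-1,"slide":[0,0,2],"yaw":0},{"grip":-1,"slide":[0,0,0],"yaw":0},{"grip":-1,"slide":[0,0,0],"yaw":0}]'
python3 -c "
from h import *
plan([.4535,-.3895,.117],45)"
```

```text
clock: 11.4
position: [0.4517, -0.3886, 0.1651]
ee_rot: [0.924, 0.381, 0.0, -0.0]
ft_force: [0.1, 0.4, 0.8]
grip_width: 0.996
grasp_force: 0.0
t 11.4 pos [ 0.4517 -0.3886  0.1651] ang 44.85 yaw -0.003 slide [0.06 0.2  4.81] J7 -0.3 w 0.996 F [0.1 0.4 0.8]
```

```bash
python3 -m jog '[{"grip":-1,"slide":[0.06,0.2,2.4],"yaw":0},{"grip":-1,"slide":[0,0,2.4],"yaw":0},{"grip":-1,"slide":[0,0,0],"yaw":0},{"grip":1,"slide":[0,0,0],"yaw":0},{"grip":1,"slide":[0,0,0],"yaw":0},{"grip":1,"slide":[0,0,0],"yaw":0},{"grip":1,"slide":[0,0,0],"yaw":0}]'
python3 -m jog '[{"grip":1,"slide":[0,0,-0.25],"yaw":0},{"grip":1,"slide":[0,0,-0.25],"yaw":0},{"grip":1,"slide":[0,0,0],"yaw":0}]'
python3 -m jog '[{"grip":1,"slide":[0,0,-0.2],"yaw":0},{"grip":1,"slide":[0,0,0],"yaw":0},{"grip":1,"slide":[0,0,0],"yaw":0}]'
python3 - <<'E'
from h import *
for n in('top','scene'): cv2.imwrite(f'pics/{n}3.png',manip.camera(n))
s=cv2.imread('pics/scene3.png'); cv2.imwrite('pics/crop4.png',cv2.resize(s[130:250,250:410],None,fx=4,fy=4,interpolation=cv2.INTER_CUBIC))
E
```

```text
clock: 12.1
position: [0.4535, -0.3901, 0.1189]
ee_rot: [0.925, 0.381, 0.0, 0.001]
ft_force: [-3.4, 3.7, 9.1]
grip_width: 0.597
grasp_force: 40.3
clock: 12.4
position: [0.4531, -0.3902, 0.1224]
ee_rot: [0.925, 0.381, 0.0, 0.0]
ft_force: [0.3, 0.8, -2.6]
grip_width: 0.591
grasp_force: 42.1
clock: 12.7
position: [0.4529, -0.3902, 0.1239]
ee_rot: [0.925, 0.381, 0.0, -0.0]
ft_force: [-0.4, 0.0, -3.3]
grip_width: 0.594
grasp_force: 42.2
```

View pics/crop4.png

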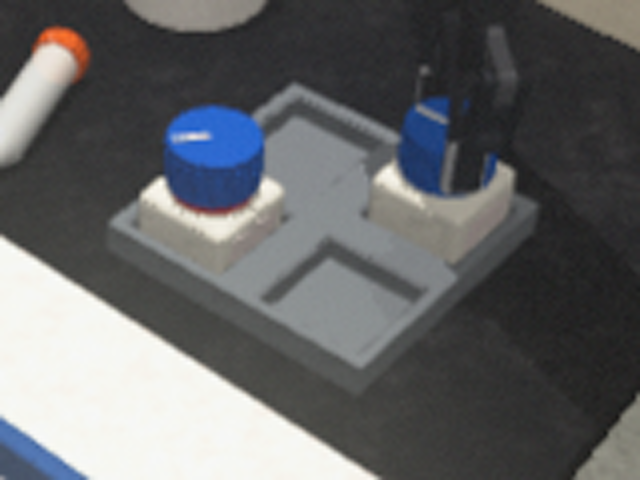

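The left cap stays up with red showing at crop (215,210). The right jar rises as a whole (-3.3 N) with no red, so it is tight. I'll lower it, then tighten the left cap.

```bash
python3 -m jog '[{"grip":1,"slide":[0,0,0.3],"yaw":0},{"grip":1,"slide":[0,0,0.2],"yaw":0},{"grip":-1,"slide":[0,0,0],"yaw":0},{"grip":-1,"slide":[0,0,0],"yaw":0},{"grip":-1,"slide":[0,0,0],"yaw":0},{"grip":-1,"slide":[0,0,-3],"yaw":0},{"grip":-1,"slide":[0,0,-4],"yaw":0},{"grip":-1,"slide":[0,0,0],"yaw":0}]'
python3 -m jog '[{"grip":-1,"slide":[3,0,0],"yaw":0},{"grip":-1,"slide":[3,0,0],"yaw":0},{"grip":-1,"slide":[3,0,0],"yaw":0},{"grip":-1,"slide":[3,0,0],"yaw":0},{"grip":-1,"slide":[0,0,2],"yaw":0},{"grip":-1,"slide":[0,0,0],"yaw":0},{"grip":-1,"slide":[0,0,0],"yaw":0}]'
python3 -c "
from h import *
plan([.5477,-.3048,.12],45)"
```

```text
clock: 13.6
position: [0.4551, -0.3917, 0.1946]
ee_rot: [0.925, 0.381, 0.002, 0.004]
ft_force: [0.0, -0.3, 0.2]
grip_width: 0.999
grasp_force: 0.0
clock: 14.3
position: [0.5375, -0.3063, 0.1688]
ee_rot: [0.925, 0.381, -0.0, -0.0]
ft_force: [-0.0, 0.0, 0.3]
grip_width: 1.0
grasp_force: 0.0
t 14.3 pos [ 0.5375 -0.3063  0.1688] ang 44.74 yaw -0.004 slide [0.83 0.61 4.87] J7 -0.51 w 1.0 F [-0.   0.   0.3]
```

```bash
python3 -m jog '[{"grip":-1,"slide":[0.83,0.61,2.4],"yaw":0},{"grip":-1,"slide":[0,0,2.3],"yaw":0},{"grip":-1,"slide":[0,0,0],"yaw":0},{"grip":1,"slide":[0,0,0],"yaw":0},{"grip":1,"slide":[0,0,0],"yaw":0},{"grip":1,"slide":[0,0,0],"yaw":0},{"grip":1,"slide":[0,0,0],"yaw":0}]'
python3 -m jog '[{"grip":1,"slide":[0,0,0.25],"yaw":0},{"grip":1,"slide":[0,0,0.25],"yaw":0},{"grip":1,"slide":[0,0,0],"yaw":0.05},{"grip":1,"slide":[0,0,0],"yaw":0.1},{"grip":1,"slide":[0,0,0],"yaw":0.1},{"grip":1,"slide":[0,0,0],"yaw":0.1},{"grip":1,"slide":[0,0,0],"yaw":0.1},{"grip":1,"slide":[0,0,0],"yaw":0.1}]'
python3 -c "
from h import *
plan([.5477,-.3048,.12],45);print(manip.get_obs()['torque'])"
```

```text
clock: 15.0
position: [0.5487, -0.3047, 0.1231]
ee_rot: [0.925, 0.381, 0.001, 0.001]
ft_force: [0.4, -0.0, -0.4]
grip_width: 0.595
grasp_force: 43.4
clock: 15.8
position: [0.5488, -0.3053, 0.12]
ee_rot: [0.994, 0.113, 0.001, 0.002]
ft_force: [-8.4, 0.8, 23.0]
grip_width: 0.593
grasp_force: 45.9
t 15.8 pos [ 0.5488 -0.3053  0.12  ] ang 13.02 yaw -0.558 slide [-0.04 -0.11 -0.  ] J7 -1.06 w 0.593 F [-8.4  0.8 23. ]
[-0.08560388  1.82761379  0.09774188]
```

```bash
for i in 1 2; do python3 -m jog '[{"grip":1,"slide":[0,0,-0.05],"yaw":0.08},{"grip":1,"slide":[0,0,0],"yaw":0.08},{"grip":1,"slide":[0,0,0],"yaw":0}]'; python3 -c "
from h import *
plan([.5477,-.3048,.12],45);print(manip.get_obs()['torque'])"; done
```

```text
clock: 16.1
position: [0.549, -0.3054, 0.12]
ee_rot: [0.999, 0.034, 0.001, 0.002]
ft_force: [-5.0, -0.1, 18.8]
grip_width: 0.592
grasp_force: 45.3
t 16.1 pos [ 0.549  -0.3054  0.12  ] ang 3.92 yaw -0.717 slide [-0.05 -0.13  0.  ] J7 -1.2 w 0.592 F [-5.  -0.1 18.8]
[-0.33024335  1.20745211 -0.07733701]
clock: 16.4
position: [0.5489, -0.3056, 0.1201]
ee_rot: [0.999, -0.046, 0.001, 0.001]
ft_force: [-4.0, -2.4, 15.5]
grip_width: 0.598
grasp_force: 44.9
t 16.4 pos [ 0.5489 -0.3056  0.1201] ang -5.26 yaw -0.877 slide [-0.03 -0.14  0.01] J7 -1.35 w 0.598 F [-4.  -2.4 15.5]
[-0.64424642  0.83514346 -0.16043845]
```

```bash
for i in 1 2; do python3 -m jog '[{"grip":1,"slide":[0,0,-0.05],"yaw":0.08},{"grip":1,"slide":[0,0,0],"yaw":0.04},{"grip":1,"slide":[0,0,0],"yaw":0}]'; python3 -c "
from h import *
plan([.5477,-.3048,.12],45);print(manip.get_obs()['torque'])"; done
```

```text
clock: 16.7
position: [0.5482, -0.3045, 0.1201]
ee_rot: [0.995, -0.104, -0.0, 0.001]
ft_force: [-8.2, 1.6, 15.7]
grip_width: 0.591
grasp_force: 45.0
t 16.7 pos [ 0.5482 -0.3045  0.1201] ang -11.91 yaw -0.993 slide [-0.06 -0.02  0.01] J7 -1.46 w 0.591 F [-8.2  1.6 15.7]
[-0.04565204  1.75086707  1.02308965]
clock: 17.0
position: [0.5494, -0.3048, 0.1203]
ee_rot: [0.986, -0.164, 0.002, 0.001]
ft_force: [2.4, -2.2, 6.1]
grip_width: 0.595
grasp_force: 43.7
t 17.0 pos [ 0.5494 -0.3048  0.1203] ang -18.87 yaw -1.115 slide [-0.12 -0.12  0.03] J7 -1.57 w 0.595 F [ 2.4 -2.2  6.1]
[-0.3418985  -0.39392505 -0.05072863]
```

```bash
python3 -m jog '[{"grip":-1,"slide":[0,0,0],"yaw":0},{"grip":-1,"slide":[0,0,0],"yaw":0},{"grip":-1,"slide":[0,0,0],"yaw":0},{"grip":-1,"slide":[0,0,-4],"yaw":0},{"grip":-1,"slide":[-2,4,-4],"yaw":0},{"grip":-1,"slide":[-2,4,0],"yaw":0},{"grip":-1,"slide":[-2,4,0],"yaw":0}]'
python3 -m jog '[{"grip":-1,"slide":[-2,4,0],"yaw":0},{"grip":-1,"slide":[-3,4,0],"yaw":0},{"grip":-1,"slide":[-3,4,0],"yaw":0}]'
python3 - <<'E'
from h import *
plan([.5488,-.305,.17],-4.6)
for n in('top','scene'): cv2.imwrite(f'pics/{n}4.png',manip.camera(n))
t=cv2.imread('pics/top4.png');s=cv2.imread('pics/scene4.png')
c=np.zeros((600,800,3),np.uint8); c[:400,:400]=cv2.resize(t[155:255,305:405],(400,400),interpolation=cv2.INTER_CUBIC); b=cv2.resize(s[140:240,270:370],(400,400),interpolation=cv2.INTER_CUBIC);c[:400,400:]=b
cv2.imwrite('pics/crop5.png',c)
hsv=cv2.cvtColor(t,cv2.COLOR_BGR2HSV); m=cv2.inRange(hsv,(105,150,60),(125,255,255)); m[:,:185]=0;m[:,290:]=0
p=np.argwhere(m)[:,::-1]; r=cv2.minAreaRect((px2w('top',p,.08)[:,:2]*1000).astype(np.float32)); print(r)
E
```

```text
clock: 17.7
position: [0.4575, -0.394, 0.1934]
ee_rot: [0.987, -0.163, 0.001, 0.0]
ft_force: [-0.8, -0.3, -0.6]
grip_width: 1.0
grasp_force: 0.0
clock: 18.0
position: [0.342, -0.4817, 0.192]
ee_rot: [0.987, -0.163, -0.0, -0.0]
ft_force: [0.4, -0.7, -0.2]
grip_width: 1.004
grasp_force: 0.0
t 18.0 pos [ 0.342  -0.4817  0.192 ] ang -18.78 yaw -0.247 slide [ 19.19 -19.27   2.21] J7 -1.07 w 1.004 F [ 0.4 -0.7 -0.2]
((483.11541748046875, -75.94822692871094), (10.6399564743042, 255.33734130859375), 85.22146606445312)
```

View pics/crop5.png

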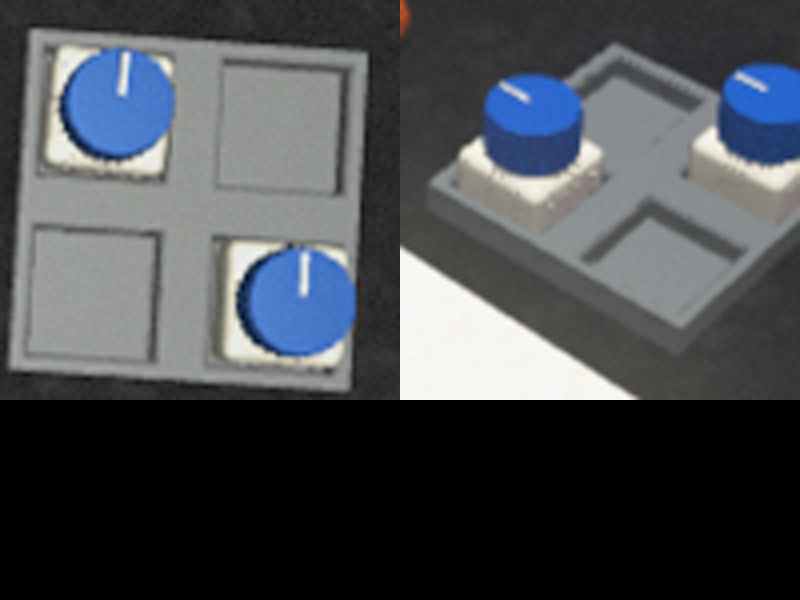

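The left cap's white line now points up like the other jar's (crop (123,75)), no red shows, and it is tight. The straightedge hasn't moved. Now I'll carry the jars.

```bash
python3 -m jog '[{"grip":-1,"slide":[0,0,0],"yaw":-0.14},{"grip":-1,"slide":[0,0,0],"yaw":-0.14},{"grip":-1,"slide":[0,0,0],"yaw":-0.14},{"grip":-1,"slide":[0,0,0],"yaw":-0.14},{"grip":-1,"slide":[0,0,0],"yaw":-0.14},{"grip":-1,"slide":[0,0,0],"yaw":-0.14},{"grip":-1,"slide":[0,0,0],"yaw":-0.14},{"grip":-1,"slide":[0,0,0],"yaw":-0.14}]'
python3 -m jog '[{"grip":-1,"slide":[0,0,0],"yaw":-0.14},{"grip":-1,"slide":[0,0,0],"yaw":-0.14},{"grip":-1,"slide":[0,0,0],"yaw":-0.14},{"grip":-1,"slide":[0,0,0],"yaw":-0.14},{"grip":-1,"slide":[0,0,0],"yaw":-0.14},{"grip":-1,"slide":[0,0,0],"yaw":0}]'
python3 -c "
from h import *
plan([.5485,-.305,.17],85.3)"
```

```text
clock: 18.9
position: [0.3438, -0.4807, 0.192]
ee_rot: [0.921, 0.388, -0.0, -0.0]
ft_force: [-0.3, 0.0, -0.8]
grip_width: 1.002
grasp_force: 0.0
clock: 19.5
position: [0.3437, -0.4808, 0.192]
ee_rot: [0.734, 0.679, 0.0, -0.0]
ft_force: [-0.8, -0.1, -0.7]
grip_width: 1.0
grasp_force: 0.0
t 19.5 pos [ 0.3437 -0.4808  0.192 ] ang 85.6 yaw 0.005 slide [19.19 18.97  2.2 ] J7 0.67 w 1.0 F [-0.8 -0.1 -0.7]
```

```bash
python3 -m jog '[{"grip":-1,"slide":[3.2,3.16,0],"yaw":0.005},{"grip":-1,"slide":[3.2,3.16,0],"yaw":0},{"grip":-1,"slide":[3.2,3.16,0],"yaw":0},{"grip":-1,"slide":[3.2,3.16,0],"yaw":0},{"grip":-1,"slide":[3.2,3.16,0],"yaw":0},{"grip":-1,"slide":[3.2,3.16,2],"yaw":0},{"grip":-1,"slide":[0,0,0],"yaw":0},{"grip":-1,"slide":[0,0,0],"yaw":0}]'
python3 -c "
from h import *
plan([.5485,-.305,.118],85.3)"
```

```text
clock: 20.3
position: [0.5492, -0.3037, 0.1714]
ee_rot: [0.736, 0.676, -0.0, -0.001]
ft_force: [-0.0, -0.6, -0.2]
grip_width: 1.003
grasp_force: 0.0
t 20.3 pos [ 0.5492 -0.3037  0.1714] ang 85.14 yaw -0.003 slide [-0.14 -0.05  5.34] J7 0.16 w 1.003 F [-0.  -0.6 -0.2]
```

```bash
python3 -m jog '[{"grip":-1,"slide":[-0.14,-0.05,2.7],"yaw":0},{"grip":-1,"slide":[0,0,2.6],"yaw":0},{"grip":-1,"slide":[0,0,0],"yaw":0},{"grip":1,"slide":[0,0,0],"yaw":0},{"grip":1,"slide":[0,0,0],"yaw":0},{"grip":1,"slide":[0,0,0],"yaw":0},{"grip":1,"slide":[0,0,0],"yaw":0},{"grip":1,"slide":[0,0,-0.1],"yaw":0}]'
python3 -c "
from h import *
plan([.5444,-.1354,.155],85.3)"
python3 -m jog '[{"grip":1,"slide":[0,0,-2],"yaw":0},{"grip":1,"slide":[0,0,-3],"yaw":0},{"grip":1,"slide":[0,0,-3],"yaw":0},{"grip":1,"slide":[0,0,0],"yaw":0},{"grip":1,"slide":[0,0,0],"yaw":0}]'
python3 -c "
from h import *
plan([.5444,-.1354,.155],85.3)"
```

```text
clock: 21.1
position: [0.5481, -0.3074, 0.1216]
ee_rot: [0.736, 0.676, -0.0, 0.001]
ft_force: [-1.8, -0.6, -1.5]
grip_width: 0.593
grasp_force: 41.7
t 21.1 pos [ 0.5481 -0.3074  0.1216] ang 85.14 yaw -0.003 slide [17.11 -1.77 -3.36] J7 0.15 w 0.593 F [-1.8 -0.6 -1.5]
clock: 21.6
position: [0.5482, -0.3068, 0.2009]
ee_rot: [0.736, 0.677, 0.0, 0.001]
ft_force: [-0.2, 0.4, -3.7]
grip_width: 0.59
grasp_force: 43.0
t 21.6 pos [ 0.5482 -0.3068  0.2009] ang 85.18 yaw -0.002 slide [17.06 -1.79  4.58] J7 0.18 w 0.59 F [-0.2  0.4 -3.7]
```

```bash
python3 -m jog '[{"grip":1,"slide":[2,-0.2,0],"yaw":0},{"grip":1,"slide":[3,-0.3,0],"yaw":0},{"grip":1,"slide":[3,-0.3,0],"yaw":0},{"grip":1,"slide":[3,-0.3,0],"yaw":0},{"grip":1,"slide":[3,-0.3,0],"yaw":0},{"grip":1,"slide":[2,-0.3,1],"yaw":0},{"grip":1,"slide":[0.8,-0.1,1],"yaw":0},{"grip":1,"slide":[0,0,0],"yaw":0}]'
python3 - <<'E'
from h import *
plan([.5444,-.1369,.156],85.3)
t=manip.camera('top');cv2.imwrite('pics/top5.png',t);s=manip.camera('scene');cv2.imwrite('pics/scene5.png',s)
hsv=cv2.cvtColor(t,cv2.COLOR_BGR2HSV); m=cv2.inRange(hsv,(105,150,60),(125,255,255)); m[:,:185]=0;m[:,290:]=0
n,l,st,c=cv2.connectedComponentsWithStats(m); print(st[1:])
E
```

```text
clock: 22.4
position: [0.5429, -0.1365, 0.178]
ee_rot: [0.735, 0.678, -0.001, -0.002]
ft_force: [0.2, -0.9, -3.6]
grip_width: 0.59
grasp_force: 42.9
t 22.4 pos [ 0.5429 -0.1365  0.178 ] ang 85.31 yaw 0.0 slide [-0.03  0.16  2.2 ] J7 -0.09 w 0.59 F [ 0.2 -0.9 -3.6]
[]
```

View pics/scene5.png

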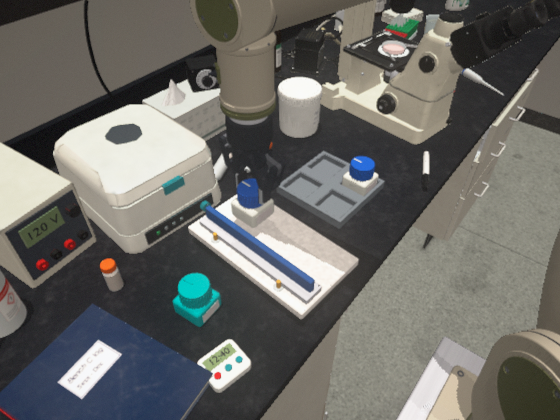

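The jar hangs at (251,208) beside the bar, and the bar still lies against the pins at (214,236) and (278,283). I'll lower it now.

```bash
python3 -m jog '[{"grip":1,"slide":[0,0.16,1],"yaw":0},{"grip":1,"slide":[0,0,0.8],"yaw":0},{"grip":1,"slide":[0,0,0.2],"yaw":0},{"grip":1,"slide":[0,0,0],"yaw":0}]'
for i in 1 2; do python3 -m jog '[{"grip":1,"slide":[0,0,0.15],"yaw":0},{"grip":1,"slide":[0,0,0],"yaw":0}]'; done
```

```text
clock: 22.9
position: [0.5454, -0.1382, 0.1596]
ee_rot: [0.736, 0.677, -0.0, -0.0]
ft_force: [1.0, 0.3, -1.7]
grip_width: 0.596
grasp_force: 42.9
clock: 23.1
position: [0.5458, -0.138, 0.1588]
ee_rot: [0.736, 0.677, 0.0, 0.0]
ft_force: [-0.3, 0.6, -3.0]
grip_width: 0.59
grasp_force: 42.9
clock: 23.3
position: [0.5457, -0.138, 0.1572]
ee_rot: [0.736, 0.677, -0.0, 0.0]
ft_force: [-0.3, 0.3, -2.0]
grip_width: 0.592
grasp_force: 42.9
```

```bash
for i in 1 2; do python3 -m jog '[{"grip":1,"slide":[0,0,0.12],"yaw":0},{"grip":1,"slide":[0,0,0],"yaw":0}]'; done
```

```text
clock: 23.5
position: [0.5458, -0.1381, 0.1564]
ee_rot: [0.736, 0.677, -0.0, 0.0]
ft_force: [-0.9, 0.7, 1.0]
grip_width: 0.595
grasp_force: 43.5
clock: 23.7
position: [0.5458, -0.1381, 0.1561]
ee_rot: [0.736, 0.677, -0.0, 0.0]
ft_force: [-6.8, 0.8, 12.2]
grip_width: 0.59
grasp_force: 44.5
```

```bash
python3 -m jog '[{"grip":1,"slide":[0,0,-0.08],"yaw":0},{"grip":-1,"slide":[0,0,0],"yaw":0},{"grip":-1,"slide":[0,0,0],"yaw":0},{"grip":-1,"slide":[0,0,0],"yaw":0},{"grip":-1,"slide":[0,0,0],"yaw":0},{"grip":-1,"slide":[0,0,-3],"yaw":0},{"grip":-1,"slide":[0,0,-3],"yaw":0},{"grip":-1,"slide":[0,0,0],"yaw":0}]'
python3 -c "
from h import *
plan([.4532,-.390,.17],85.3)"
```

```text
clock: 24.5
position: [0.5476, -0.138, 0.2196]
ee_rot: [0.736, 0.677, 0.002, 0.003]
ft_force: [0.4, -0.2, 0.4]
grip_width: 1.003
grasp_force: 0.0
t 24.5 pos [ 0.5476 -0.138   0.2196] ang 85.2 yaw -0.002 slide [-25.88  -7.37   4.95] J7 -0.07 w 1.003 F [ 0.4 -0.2  0.4]
```

```bash
python3 -m jog '[{"grip":-1,"slide":[-4,-1.1,0],"yaw":0},{"grip":-1,"slide":[-4.3,-1.2,0],"yaw":0},{"grip":-1,"slide":[-4.3,-1.2,0],"yaw":0},{"grip":-1,"slide":[-4.3,-1.2,0],"yaw":0},{"grip":-1,"slide":[-4.3,-1.3,0],"yaw":0},{"grip":-1,"slide":[-4.3,-1.3,2],"yaw":0},{"grip":-1,"slide":[0,0,2.5],"yaw":0},{"grip":-1,"slide":[0,0,0],"yaw":0}]'
python3 - <<'E'
from h import *
plan([.4532,-.390,.118],85.3)
t=manip.camera('top');cv2.imwrite('pics/top6.png',t)
cv2.imwrite('pics/crop6.png',cv2.resize(t[130:295,180:345],(600,600),interpolation=cv2.INTER_CUBIC))
E
```

```text
clock: 25.3
position: [0.4492, -0.3861, 0.1668]
ee_rot: [0.737, 0.676, -0.0, -0.003]
ft_force: [-1.0, 1.0, -0.9]
grip_width: 1.001
grasp_force: 0.0
t 25.3 pos [ 0.4492 -0.3861  0.1668] ang 85.04 yaw -0.004 slide [-0.38  0.45  4.88] J7 0.39 w 1.001 F [-1.   1.  -0.9]
```

View pics/crop6.png

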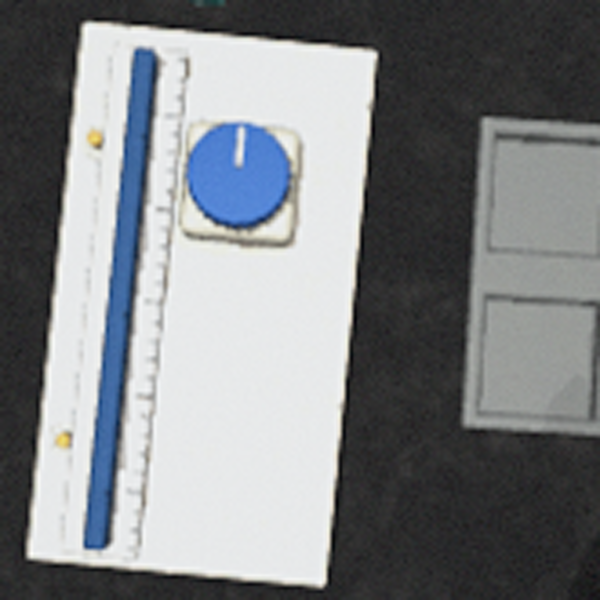

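Jar 1 stands at crop (240,180), parallel to and close beside the bar; the bar is unchanged. Now jar 2.

```bash
python3 -m jog '[{"grip":-1,"slide":[-0.38,0.45,2.5],"yaw":0.0},{"grip":-1,"slide":[0,0,2.4],"yaw":0},{"grip":-1,"slide":[0,0,0],"yaw":0},{"grip":1,"slide":[0,0,0],"yaw":0},{"grip":1,"slide":[0,0,0],"yaw":0},{"grip":1,"slide":[0,0,0],"yaw":0},{"grip":1,"slide":[0,0,0],"yaw":0},{"grip":1,"slide":[0,0,-0.1],"yaw":0}]'
python3 -c "
from h import *
plan([.4148,-.1263,.155],85.3)"
python3 -m jog '[{"grip":1,"slide":[0,0,-2],"yaw":0},{"grip":1,"slide":[0,0,-3],"yaw":0},{"grip":1,"slide":[0,0,-3],"yaw":0},{"grip":1,"slide":[0,0,0],"yaw":0},{"grip":1,"slide":[0,0,0],"yaw":0}]'
python3 -c "
from h import *
plan([.4148,-.1263,.2],85.3)
t=cv2.imread('pics/top6.png')
m=manip.masks_of('jar_a','top')
for r in m: print(r['conf'],r['centre'])
"
```

```text
clock: 26.15
position: [0.454, -0.3903, 0.1242]
ee_rot: [0.737, 0.676, -0.001, -0.001]
ft_force: [-9.8, 2.4, 3.8]
grip_width: 0.589
grasp_force: 41.0
t 26.15 pos [ 0.454  -0.3903  0.1242] ang 85.13 yaw -0.003 slide [25.99 -6.08 -3.07] J7 0.37 w 0.589 F [-9.8  2.4  3.8]
clock: 26.65
position: [0.456, -0.3901, 0.2036]
ee_rot: [0.736, 0.677, -0.0, 0.001]
ft_force: [-0.6, -0.8, -4.7]
grip_width: 0.592
grasp_force: 44.6
t 26.65 pos [ 0.456  -0.3901  0.2036] ang 85.2 yaw -0.002 slide [25.95 -6.27  0.32] J7 0.4 w 0.592 F [-0.6 -0.8 -4.7]
0.82 [242.6, 182.1]
0.79 [150.1, 200.5]
0.68 [368.8, 232.3]
0.26 [244.3, 176.4]
```

```bash
python3 -m jog '[{"grip":1,"slide":[3,-0.8,0],"yaw":0},{"grip":1,"slide":[4,-1,0],"yaw":0},{"grip":1,"slide":[4,-1,0],"yaw":0},{"grip":1,"slide":[4,-1,0],"yaw":0},{"grip":1,"slide":[4,-1,0],"yaw":0},{"grip":1,"slide":[4,-1,0],"yaw":0},{"grip":1,"slide":[2.5,-0.4,0],"yaw":0},{"grip":1,"slide":[0,0,0],"yaw":0}]'
python3 -c "
from h import *
plan([.4146,-.1263,.16],85.3)"
```

```text
clock: 27.5
position: [0.4146, -0.1272, 0.2018]
ee_rot: [0.734, 0.679, -0.001, -0.001]
ft_force: [-0.5, -0.6, -3.4]
grip_width: 0.59
grasp_force: 44.5
t 27.5 pos [ 0.4146 -0.1272  0.2018] ang 85.48 yaw 0.003 slide [0.09 0.   4.18] J7 0.1 w 0.59 F [-0.5 -0.6 -3.4]
```

```bash
python3 - <<'E'
from h import *
t=manip.camera('scene');cv2.imwrite('pics/scene7.png',t)
for f in ('scene5','scene7'):
    m=cv2.inRange(cv2.cvtColor(cv2.imread(f'pics/{f}.png'),cv2.COLOR_BGR2HSV),(100,120,40),(125,255,255))[190:300,195:330]
    n,l,s,c=cv2.connectedComponentsWithStats(m); i=1+s[1:,4].argmax(); print(f,s[i],c[i])
E
python3 -m jog '[{"grip":1,"slide":[0.1,0,1.5],"yaw":0},{"grip":1,"slide":[0,0,1.5],"yaw":0},{"grip":1,"slide":[0,0,0.8],"yaw":0},{"grip":1,"slide":[0,0,0],"yaw":0}]'
```

```text
scene5 [ 10  15 109  78 638] [61.82915361 52.31191223]
scene7 [ 10  15 109  79 668] [63.04191617 53.25149701]
clock: 27.95
position: [0.4146, -0.1302, 0.1633]
ee_rot: [0.736, 0.676, -0.0, -0.001]
ft_force: [-0.6, 0.4, -4.1]
grip_width: 0.59
grasp_force: 44.5
```

```bash
python3 -m jog '[{"grip":1,"slide":[0.35,0,0.15],"yaw":0},{"grip":1,"slide":[0,0,0],"yaw":0}]'
for i in 1 2; do python3 -m jog '[{"grip":1,"slide":[0,0,0.15],"yaw":0},{"grip":1,"slide":[0,0,0],"yaw":0}]'; done
```

```text
clock: 28.15
position: [0.4161, -0.126, 0.1635]
ee_rot: [0.736, 0.677, 0.0, 0.0]
ft_force: [-0.9, 0.5, -3.0]
grip_width: 0.594
grasp_force: 44.5
clock: 28.35
position: [0.4159, -0.1264, 0.1618]
ee_rot: [0.736, 0.677, 0.0, 0.0]
ft_force: [0.1, 0.4, -3.9]
grip_width: 0.591
grasp_force: 44.5
clock: 28.55
position: [0.4157, -0.1264, 0.1601]
ee_rot: [0.736, 0.677, -0.0, 0.0]
ft_force: [-0.0, -0.2, -3.9]
grip_width: 0.588
grasp_force: 44.5
```

```bash
for i in 1 2; do python3 -m jog '[{"grip":1,"slide":[0,0,0.12],"yaw":0},{"grip":1,"slide":[0,0,0],"yaw":0}]'; done
```

```text
clock: 28.75
position: [0.4158, -0.1263, 0.159]
ee_rot: [0.736, 0.677, -0.0, 0.0]
ft_force: [-0.7, 0.3, -1.0]
grip_width: 0.589
grasp_force: 44.9
clock: 28.95
position: [0.4159, -0.1262, 0.1587]
ee_rot: [0.736, 0.677, -0.0, 0.0]
ft_force: [-8.1, 3.0, 15.6]
grip_width: 0.591
grasp_force: 46.5
```

Contact. I'll release, back off and check.

```bash
python3 -m jog '[{"grip":1,"slide":[0,0,-0.1],"yaw":0},{"grip":-1,"slide":[0,0,0],"yaw":0},{"grip":-1,"slide":[0,0,0],"yaw":0},{"grip":-1,"slide":[0,0,0],"yaw":0},{"grip":-1,"slide":[0,0,0],"yaw":0},{"grip":-1,"slide":[0,0,-3],"yaw":0},{"grip":-1,"slide":[0,0,-4],"yaw":0},{"grip":-1,"slide":[-3,0,-3],"yaw":0}]'
python3 -m jog '[{"grip":-1,"slide":[-4,0,0],"yaw":0},{"grip":-1,"slide":[-4.5,0,0],"yaw":0},{"grip":-1,"slide":[-4.5,0,0],"yaw":0},{"grip":-1,"slide":[-4.5,0,0],"yaw":0},{"grip":-1,"slide":[-4.5,0,0],"yaw":0},{"grip":-1,"slide":[-4,0,0],"yaw":0},{"grip":-1,"slide":[0,0,0],"yaw":0}]'
python3 - <<'E'
from h import *
t=manip.camera('top');cv2.imwrite('pics/top8.png',t);s=manip.camera('scene');cv2.imwrite('pics/scene8.png',s)
c=np.zeros((600,800,3),np.uint8); c[:520,:400]=cv2.resize(t[132:293,185:309],(400,520),interpolation=cv2.INTER_CUBIC); c[:320,400:]=cv2.resize(s[165:325,170:370],(400,320),interpolation=cv2.INTER_CUBIC)
cv2.imwrite('pics/crop8.png',c)
m=cv2.inRange(cv2.cvtColor(t,cv2.COLOR_BGR2HSV),(105,150,60),(125,255,255)); m[:,:185]=0;m[:,300:]=0
n,l,st,ce=cv2.connectedComponentsWithStats(m)
for i in range(1,n):
    if st[i,4]>150:
        p=np.argwhere(l==i)[:,::-1]; z=.08 if st[i,3]>60 else .107
        w=(px2w('top',p,z)[:,:2]*1000).astype(np.float32); c=np.array(cv2.minEnclosingCircle(w)[0]); v=(c-[484.2,-73.8]); print(cv2.minAreaRect(w),c, 'bar frame x',v@[.082,.9966],'u',v@[.9966,-.082])
E
```

```text
clock: 29.75
position: [0.4142, -0.1535, 0.261]
ee_rot: [0.734, 0.679, 0.001, 0.001]
ft_force: [0.5, -1.0, -1.5]
grip_width: 0.999
grasp_force: 0.0
clock: 30.45
position: [0.3888, -0.4209, 0.2578]
ee_rot: [0.739, 0.674, -0.001, -0.0]
ft_force: [-0.2, 0.4, -0.3]
grip_width: 1.005
grasp_force: 0.0
((483.12200927734375, -75.86954498291016), (10.49040412902832, 255.33763122558594), 85.21829986572266) [483.14059448 -75.6475296 ] bar frame x -1.9281192538452168 u -0.9043061114501837
((544.2769775390625, -135.85386657714844), (49.22455596923828, 47.143558502197266), 0.8579015135765076) [ 543.75994873 -136.21214294] bar frame x -57.31602586242676 u 64.47524062622071
((415.61419677734375, -127.88948059082031), (48.40608596801758, 48.24380874633789), 45.85086441040039) [ 415.62072754 -127.86377716] bar frame x -59.50346066009522 u -63.91287320739746
```

View pics/crop8.png

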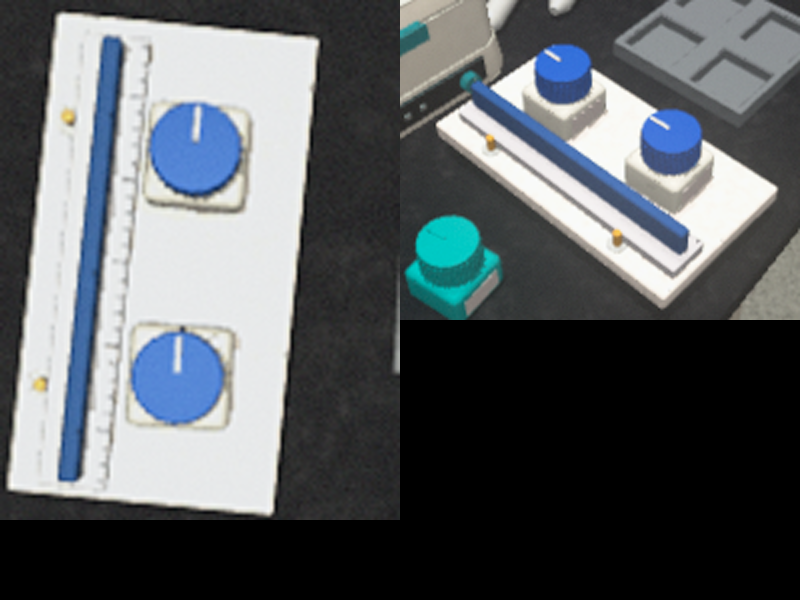

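Both jars stand beside the bar (crop (197,155) and (180,375)). Their centres are 57–60 mm from its centreline, so the face gap is about 7–10 mm. They are square, the caps are down with the lines on their marks, and the bar is against both pins. Handing in.

```bash
python3 -c "
from workcell import manip
print(manip.hand_in())"
```

```text
the job is handed in; nothing more can be done
None
```

The job is handed in, with no verdict returned: the straightedge is against both pins, the one loose cap is screwed down tight, and both jars stand upright and square beside the straightedge, about 7–10 mm from its edge.

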